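# Snap the gallery cover into a cylinder head

## Robot

A 7-joint arm with a two-finger parallel gripper is mounted at the origin on the work surface. World frame = base frame: x ahead of the robot, y to its left, z up, the work surface at z = 0. Lengths are in mm, angles in degrees, forces in N, time in s.
With the tool pointing down it reaches from about 350 to 900 mm from the base axis. Payload 8.1 kg.
Tool frame: the origin (TCP) lies between the finger pads; the fingertips stand 22 mm ahead of it and the grasp point (between the pads) lies 3 mm ahead of it; z points along the fingers, y is the direction in which the jaws open and shut (so a half turn about z gives the same grasp; the last joint's range is limited). The gripper opens to 92 mm and grips with 3 to 60 N. Pads are 19 mm wide; open, the fingers measure 130 mm over their backs; the gripper's body (75 mm by 190 mm) begins 47 mm behind the grasp point.
Start: joints at [58.064, 24.895, 1.432, 90.138, -0.665, 64.973, -4.303], TCP at [274.531, -561.492, 248.742] pointing down, gripper open.
Joint ranges: [-149.89, 149.89], [-25.12, 119.58], [-72.63, 75.52], [4.76, 147.25], [-75.54, 255.54], [6.69, 114.76], [-157.13, 157.13]. Speed limits (degrees/s): [127.2, 127.2, 172.46, 172.46, 180, 180, 180].

## Interface

Orientations are given as [roll, pitch, yaw] about the fixed x, y, z axes, in that order (R = Rz(yaw) Ry(pitch) Rx(roll)).
In Python, from plant import telemetry, vision, r gives the robot as it stands.
- The arm moves only by the tool apply_moves, never from a script. Its argument "motion" is a list that holds one entry, the list of rows, each a list of 7 numbers: the shift along the tool's x, y, z in m, then the turn, a rotation vector about the tool's x, y, z in degrees, then the opening in per cent of the stroke, from 0 (shut) to 100 (fully open). A call has 1 to 5 rows; each row is the pose to reach, as a shift and turn from the pose commanded when the call began, along the tool's axes at that moment; what a row does not reach only later rows make up. A row lasts 1/10 s, in which the tool goes at most 50 mm and 8.59 degrees, less where a joint would pass 70% of its speed; a pose out of reach is approached as far as the arm can. A call with a gripper value outside its range is refused whole. The fingers move at their own pace and stop on an object; "newtons" is the grip in N (left out, the last holds). Time passes only in rows, so rows that repeat a pose let the fingers close. It gives the time, the measured TCP pose, the force and the opening at its end, in the units of the state.
- telemetry.state(): the state, without advancing time (a new reading comes with each control period).
- vision.read_camera(name): name is "scene" or "top"; returns a dict with "image" (400x640x3 uint8, blue, green, red), "fx", "fy", "cx", "cy" (pixels), "T" (4x4, takes a point from camera to world coordinates). Camera axes: x right, y down, z forward; pixel columns grow to the right and rows downward; lengths in mm; the calibration is good to about 2 mm. A picture is of the moment at which its call begins. There is no depth.
- r.hand_in(): hands the job in, once; it reports no verdict.
The state is a dict: "t": time; "q": joint angles; "qvel": joint speeds; "joint_efforts": joint torques, N m; "tool_pos": TCP position; "ee_rot": TCP orientation; "force": force on the tool from outside, world axes, zero at the start; "torque": the same for the moment, N m; "opening": finger opening in mm.
Only numpy, scipy, OpenCV 4.12 (cv2) and the standard library are available. Lean on these libraries where they do the work, as an engineer would, in place of code of your own. Each camera call takes 0.05 s, during which the arm holds its last target.

## Task

Fit the loose black cover into its recess in the cylinder head, using the white pusher and not the fingers: slide the cover along until its tongue is fully home under the lip, then press straight down on its raised rib, gently, until that end clicks in under the spring catch and the cover stays down, fully home in its recess. Then stand the pusher upright back in its shallow tray, and leave the other things on the bench alone.

Things in the scene. Friction and masses are not known exactly. Their poses are not given: they have to be found in the camera images.
- head: cylinder head of an engine, grey cast aluminium, fixed, 260 x 150 x 90 mm (own x, y, z); origin at the centre of its underside. In its flat top (deck, 90 mm up) is an oblong recess, 91 mm along x, 47 mm along y, 11 mm deep (floor 79 mm above the origin), from x = -40 to x = +51 mm, middle line y = 0. Beyond it, from x = 52 to 130 mm, the deck is clear
- lip (a point): on the head's deck at the edge of the lip, in the middle of the recess's -x end; axes as the head's. The lip is 5.5 mm thick; under it a slot 5.5 mm high leads 12 mm further in to -x: the cover's tongue belongs in there
- recess (a point): point on the recess floor where the centre of the cover's underside belongs (the cover may end up to 1 mm from it towards +x); axes as the head's
- catch_at (a point): lower edge of the tip of the spring catch, a steel nose 18 mm wide in a notch in the recess's +x end wall; 4.8 mm above the recess floor, sticking 3.8 mm into the recess. Its top slopes down into the recess, its underside is flat. The cover's end presses it back to +x, and it clicks out over the cover's ledge only when that end is within 1 mm of the floor
- cover: loose black plastic cover, plate 90 x 44 x 8 mm (x, y, z), origin at the centre of its underside, x towards its snap end; fitted, its axes agree with the head's. A raised rib stands across it near the snap end. Under its snap end a sprung rubber seal pad (12 x 32 mm, 5 mm high) pushes it up again until the catch has clicked. Slid home first, it takes some 15 to 22 N on the rib; over 45 N cracks it
- rib_top (a point): centre of the top of the cover's raised rib, 29 mm along x from the cover's origin, 20 mm above its underside. The rib is 14 mm along x, 26 mm along y, 12 mm high. With the cover clicked in it is 20 to 21.5 mm above the recess floor, pressed but not clicked it springs back to about 25 mm; axes as the cover's
- snap_end (a point): on the cover's underside, middle of the edge at its +x (snap) end; the last 8 mm there is a ledge 4 mm thick. At the start the cover lies in line with the recess but tilted, this end up on the rim of the recess's +x end wall and some 10 mm too far to +x: it can only go down once the cover is slid 10 to 17 mm to -x, till the plate meets the lip
- tongue_tip (a point): tip of the cover's tongue, middle of its free edge, on the underside. The tongue, 8 mm long, 30 mm wide, 3.5 mm thick, sticks out of the plate's -x end. At the start it rests on the recess floor 4 to 9 mm short of the lip; home, it is about 7 mm under the lip, where the seal lifts it some 2 mm off the floor
- pusher_mid (a point): centre of the pusher: a white plastic drift, 115 mm tall, 100 g, standing upright in the tray. Round foot 32 mm across and 12 mm thick below, square shaft 22 x 22 mm above it. This point is half-way up, 57.5 mm above the foot's underside and 57.5 mm below the top; z up along the shaft, x and y square to the shaft's faces
- tray: shallow open steel tray, fixed, 110 x 110 mm, 14 mm tall, walls and floor 4 mm thick; origin at the centre of its underside
- spring: a valve spring, 28 mm across and 42 mm tall, standing on the head's deck; origin under its foot; bystander
- wrench: open-ended wrench, 160 mm, lying between the tray and the head; bystander
- valve: engine valve standing on its 34 mm disc, stem up, 105 mm tall; bystander
- spray: spray can, 56 mm across and 170 mm tall; bystander
- jar: big yellow jar, 100 mm across and 150 mm tall; bystander
- mug: white mug, 80 mm across, 90 mm tall; bystander
- tape: roll of paper tape lying flat, 90 mm across; bystander
- driver: screwdriver lying on the bench; bystander

How it is judged (in metres and radians):
On the way:
1. the pusher presses the snap end of the cover down (contact force between pusher and cover above 7 N and z of snap_end in the frame of head below 0.083 m), for 0.02 s.
At the end, for the whole second after the job is handed in: The cover is clicked in: tongue tip 5 mm or more under the lip and within 3.5 mm of the recess floor, snap end within 2.5 mm of the floor. The pusher stands upright (within 4.5 degrees) on the tray floor, its middle within 40 mm of the tray centre. Both at rest (z of snap_end in the frame of head below 0.0815 m and z of tongue_tip in the frame of head below 0.0825 m and x of tongue_tip in the frame of head below -0.045 m and horizontal distance between pusher_mid and tray below 0.04 m and angle between pusher_mid's own z axis and vertical below 0.08 rad and z of pusher_mid in the frame of tray between 0.058 and 0.066 m and linear speed of each of cover, pusher below 0.02 m/s); the robot touches nothing.
It fails at once if the fingers or the arm touch the cover (more than 1 N) (contact force between any of the fingers, the arm and cover above 1 N).
It fails at once if the cover is pressed with more than 45 N (contact force between pusher and cover above 45 N).
It fails at once if another thing on the bench or on the head is shifted by more than 30 mm (distance of any of spring, wrench, valve, spray, jar, mug, tape, driver from where it was at the start of the episode above 0.03 m).
It also fails if it takes over 58 s, if anything falls off the work surface, if the arm or the gripper's body presses on something with over 40 N, if the wrist force passes 120 N, or if a joint passes its speed limit or range.

## Working session

There is one attempt and no reset: what is moved stays moved. The work goes in short steps, Python scripts to look and compute and a tool call to move; the robot and the scene stay as the last step left them, time stands still between calls to the robot, and variables do not carry over. Pictures are saved under pics/ and viewed, and the job is handed in when it is done.

Besides the shell and the picture viewer there is one more tool, called after ">>>" as name([rows], argument=value, ...), one row to a line, values as JSON. apply_moves: Moves the arm, as the interface text tells. Its arguments: {"type":"object","properties":{"motion":{"type":"array","items":{"type":"array","items":{"type":"array","items":{"type":"number"}}}},"newtons":{"type":"number"}},"required":["motion"]}

```bash
ls; mkdir -p pics
python3 - <<'E'
from plant import telemetry, vision, r
import cv2,numpy as np
print(telemetry.state())
for n in ("scene","top"):
    c=vision.read_camera(n); cv2.imwrite(f"pics/{n}0.png",c["image"]); print(n,c["fx"],c["fy"],c["cx"],c["cy"],np.round(c["T"],4).tolist())
E
```

```text
pics
{'t': 0.0, 'q': array([58.06253972, 24.93417899,  1.42854809, 90.18904476, -0.66409733,
       64.97214138, -4.30419419]), 'qvel': array([-0.02114628,  0.00437879,  0.03457025,  0.02714785,  0.06950584,
       -0.01551361, -0.04642042]), 'joint_efforts': array([-1.15614755e-03, -6.67845654e+01,  9.84886140e-01, -3.14465761e+01,
       -6.06257049e-02,  4.29037982e-02,  1.37031102e-04]), 'tool_pos': array([ 274.32244754, -561.05619   ,  247.96949746]), 'ee_rot': array([-1.79913238e+02,  7.41404215e-03,  2.60559495e+01]), 'force': array([-0.36159864,  0.39557205, -0.55949386]), 'torque': array([ 0.05329117, -0.01738861, -0.02214563]), 'opening': 91.67282609444831}
scene 382.61021876715256 382.61021876715256 321.27565791861076 199.39854146912114 [[0.5691, 0.5282, -0.6302, 1177.9103], [0.8221, -0.3496, 0.4494, -358.2797], [0.0171, -0.7738, -0.6332, 676.2055], [0.0, 0.0, 0.0, 1.0]]
top 450.1576046010019 450.1576046010019 319.72094335524343 196.0908978790359 [[0.003, -0.9832, 0.1827, 401.5104], [-0.9997, 0.0015, 0.0245, 26.9388], [-0.0244, -0.1827, -0.9829, 1287.1401], [0.0, 0.0, 0.0, 1.0]]
```

View pics/scene0.png

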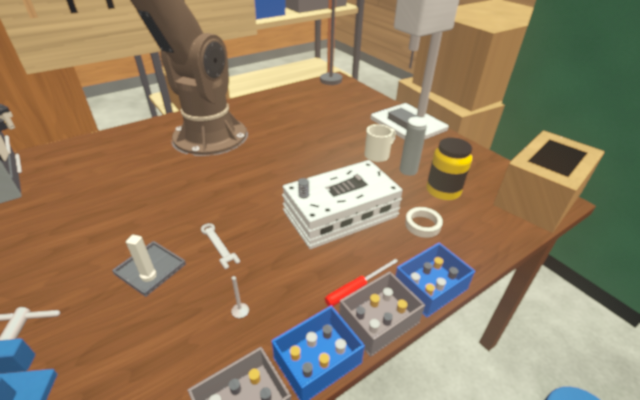

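View pics/top0.png

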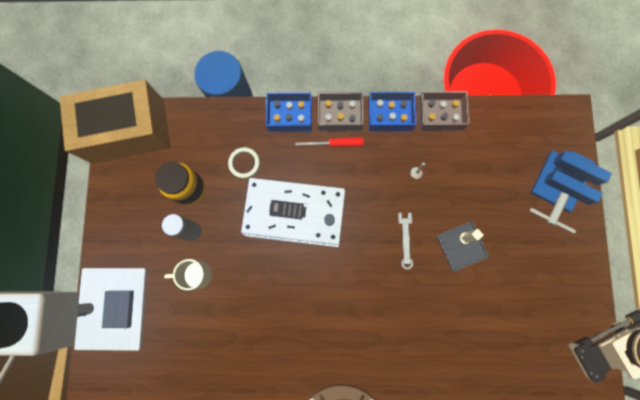

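```bash
cat > h.py <<'E'
import cv2,numpy as np
def crop(src,x0,y0,x1,y1,s,out):
    im=cv2.imread(src)[y0:y1,x0:x1]; im=cv2.resize(im,None,fx=s,fy=s,interpolation=cv2.INTER_CUBIC)
    for x in range((x0+9)//10*10,x1,10):
        cv2.putText(im,str(x),(int((x-x0+.5)*s)-8,8),0,.3,(0,0,255),1); cv2.line(im,(int((x-x0+.5)*s),10),(int((x-x0+.5)*s),14),(0,0,255),1)
    for y in range((y0+9)//10*10,y1,10):
        cv2.putText(im,str(y),(0,int((y-y0+.5)*s)+3),0,.3,(0,0,255),1)
        cv2.line(im,(20,int((y-y0+.5)*s)),(24,int((y-y0+.5)*s)),(0,0,255),1)
    cv2.imwrite(out,im)
E
python3 - <<'E'
from h import crop
crop("pics/scene0.png",275,155,410,250,5.8,"pics/s_head.png")
crop("pics/top0.png",232,170,357,255,6,"pics/t_head.png")
crop("pics/scene0.png",105,220,205,300,6,"pics/s_tray.png")
crop("pics/top0.png",395,205,495,280,6,"pics/t_tray.png")
E
```

```text
(no output)
```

View pics/s_head.png

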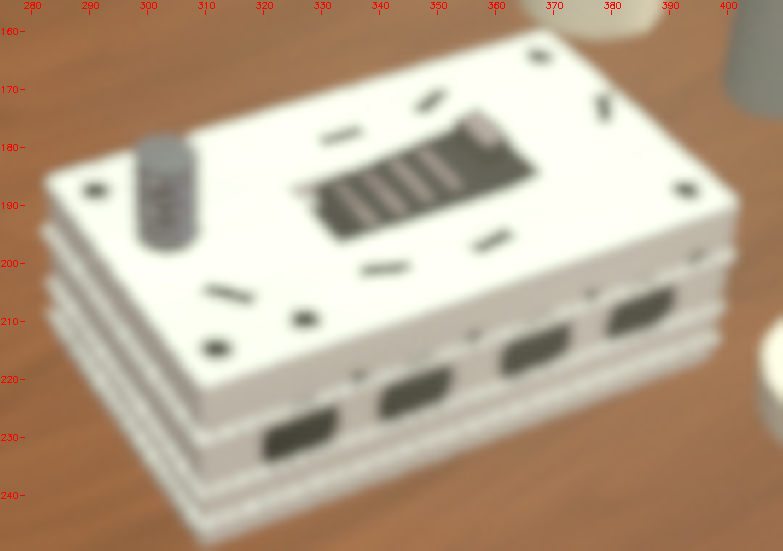

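View pics/t_head.png

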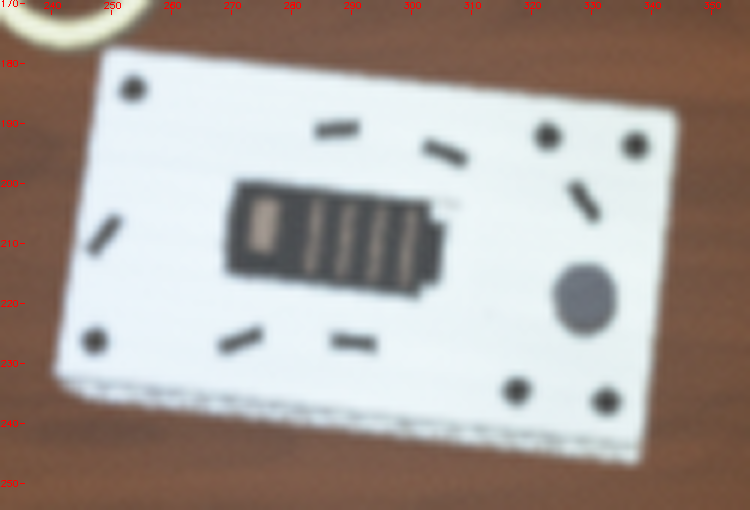

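View pics/s_tray.png

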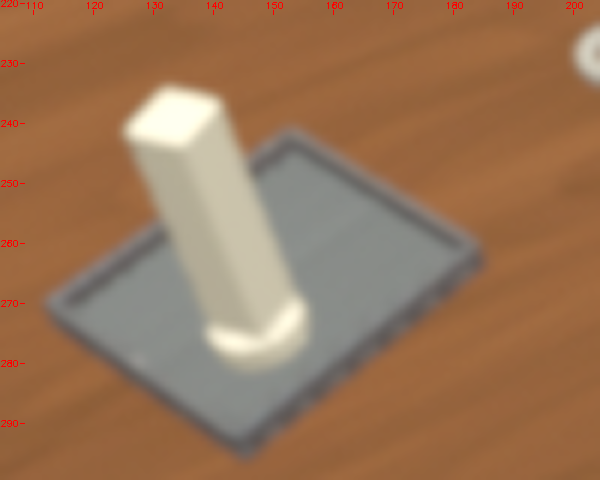

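View pics/t_tray.png

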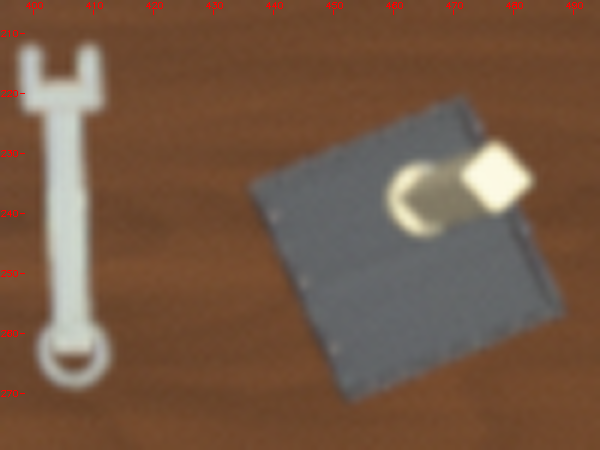

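```bash
cat >> h.py <<'E'
CAM={"scene":(382.61021876715256,321.27565791861076,199.39854146912114,np.array([[0.5691,0.5282,-0.6302,1177.9103],[0.8221,-0.3496,0.4494,-358.2797],[0.0171,-0.7738,-0.6332,676.2055],[0,0,0,1]])),
"top":(450.1576046010019,319.72094335524343,196.0908978790359,np.array([[0.003,-0.9832,0.1827,401.5104],[-0.9997,0.0015,0.0245,26.9388],[-0.0244,-0.1827,-0.9829,1287.1401],[0,0,0,1]]))}
def proj(n,P):
    f,cx,cy,T=CAM[n]; P=np.atleast_2d(P); c=(P-T[:3,3])@T[:3,:3]
    return np.stack([f*c[:,0]/c[:,2]+cx,f*c[:,1]/c[:,2]+cy],1)
def ray(n,p):
    f,cx,cy,T=CAM[n]; d=T[:3,:3]@np.array([(p[0]-cx)/f,(p[1]-cy)/f,1]); return T[:3,3],d/np.linalg.norm(d)
def tri(ps,pt):
    a,d=ray("scene",ps); b,e=ray("top",pt)
    s=np.linalg.lstsq(np.stack([d,-e],1),b-a,rcond=None)[0]
    p,q=a+s[0]*d,b+s[1]*e
    return (p+q)/2,np.linalg.norm(p-q)
def onz(n,p,z):
    a,d=ray(n,p); return a+(z-a[2])/d[2]*d
def unc(uv,x0,y0,s): uv=np.array(uv,float); return (uv+.5)/s-.5+np.array([x0,y0])
E
python3 - <<'E'
from h import *
T=unc([(104,47),(678,110),(55,376),(640,445)],232,170,6)
S=unc([(738,200),(548,28),(204,390),(45,180)],275,155,5.8)
# world: T0 left-top = far,left
# identify scene corners: try perms
import itertools
P=[min((tri(s,t)+(i,) for i,s in enumerate(S)),key=lambda v:v[1]) for t in T]
for p in P: print(np.round(p[0],1),round(p[1],1),p[2])
print("top-only z=90",[np.round(onz("top",t,90),1) for t in T]); print("scene-only",[np.round(onz("scene",t,90),1) for t in S])
t=unc([(497,140),(535,182),(500,216),(461,178)],395,205,6); s=unc([(168,86),(222,98),(184,147),(124,130)],105,220,6)
print("pusher top",tri(s.mean(0),t.mean(0)),[np.round(onz("top",a,119),1) for a in t],[np.round(onz("scene",a,119),1) for a in s])
tr=unc([(250,185),(464,96),(566,313),(350,402)],395,205,6);sr=unc([(46,300),(292,127),(484,258),(245,457)],105,220,6)
print("tray",[np.round(onz("top",a,14),1) for a in tr],[np.round(onz("scene",a,14),1) for a in sr],tri(sr.mean(0),tr.mean(0)))
print("foot",onz("top",unc((425,198),395,205,6),16),onz("scene",unc((258,325),105,220,6),16))
print("rib",onz("top",unc((264,224),232,170,6),110),onz("scene",unc((480,128),275,155,5.8),110),tri(unc((480,128),275,155,5.8),unc((264,224),232,170,6)))
E
```

```text
[675.  249.4  92.2] 2.6 0
[646.5 -10.2  90.9] 0.7 2
[525.5 267.3  91.8] 0.7 1
[495.4   7.1  90.2] 0.4 3
top-only z=90 [array([676.3, 250.8,  90. ]), array([646.5, -10.6,  90. ]), array([525.9, 268. ,  90. ]), array([495.5,   7.3,  90. ])]
scene-only [array([672.7, 250.3,  90. ]), array([523.4, 268.9,  90. ]), array([645.8,  -9.4,  90. ]), array([495.1,   7.1,  90. ])]
pusher top (array([ 517.62275269, -350.72714287,  119.32775716]), np.float64(0.8600249412948265)) [array([ 534.4, -351.8,  119. ]), array([ 516.3, -366.8,  119. ]), array([ 501.7, -351.1,  119. ]), array([ 518. , -335.4,  119. ])] [array([ 501.8, -348.5,  119. ]), array([ 517.9, -335. ,  119. ]), array([ 534.4, -351.5,  119. ]), array([ 515.3, -366. ,  119. ])]
tray [array([ 525.1, -269.6,   14. ]), array([ 567.1, -371.6,   14. ]), array([ 465.8, -412.7,   14. ]), array([ 424.8, -311.1,   14. ])] [array([ 465.3, -412.2,   14. ]), array([ 425.5, -312. ,   14. ]), array([ 534.5, -272.5,   14. ]), array([ 576.8, -371.4,   14. ])] (array([ 495.81506986, -343.33491918,    6.92393658]), np.float64(0.06444311003282592))
foot [ 518.88889374 -350.14993749   16.        ] [ 522.22999373 -351.39072679   16.        ]
rib [591.25933462 173.41587015 110.        ] [590.08832884 171.27115504 110.        ] (array([590.55853141, 172.41046358, 110.04711477]), np.float64(2.388383073790829))
```

```bash
cat >> h.py <<'E'
from scipy.spatial.transform import Rotation as Ro
def go(x,y,z,yaw=None,pos=None):
    "tool-axis shift (mm) and turn (deg) from the measured pose to a world target, tool straight down"
    from plant import telemetry
    s=telemetry.state(); R=Ro.from_euler("xyz",s["ee_rot"],degrees=True); p=s["tool_pos"] if pos is None else pos
    sh=R.inv().apply(np.array([x,y,z])-p)
    yaw=s["ee_rot"][2] if yaw is None else yaw
    rv=(R.inv()*Ro.from_euler("xyz",[180,0,yaw],degrees=True)).as_rotvec(degrees=True)
    print("t",round(s["t"],2),"pos",np.round(s["tool_pos"],1),"rot",np.round(s["ee_rot"],2),"F",np.round(s["force"],1),"open",round(s["opening"],1),"\n shift mm",np.round(sh,1),"turn",np.round(rv,2))
E
python3 -c "
from h import *
go(518.2,-350.7,200,41.5)"
```

```text
t 0.1 pos [ 274.3 -561.1  248. ] rot [-1.7992e+02  1.0000e-02  2.6050e+01] F [0.2 0.  0.3] open 91.8 
 shift mm [311.5 -81.8  48.1] turn [ -0.08  -0.   -15.45]
```

>>> apply_moves([
  [[0.046,-0.012,0,0,0,-4,100],[0.092,-0.024,0,0,0,-8,100],[0.138,-0.036,0,0,0,-12,100],[0.184,-0.048,0,0,0,-15.5,100],[0.23,-0.06,0,0,0,-15.5,100]],
])

```text
t: 0.6
tool_pos: [455.8, -405.1, 248.5]
ee_rot: [-180.0, 0.0, 41.7]
force: [0.2, -0.4, -0.4]
opening: 92.0
```

```bash
python3 -c "
from h import *
go(518.2,-350.7,150,41.5)"
```

```text
t 0.6 pos [ 455.8 -405.1  248.5] rot [-1.7997e+02  1.0000e-02  4.1660e+01] F [ 0.2 -0.4 -0.4] open 92.0 
 shift mm [82.8  0.9 98.5] turn [-0.03  0.01  0.16]
```

>>> apply_moves([
  [[0.042,0.0005,0,0,0,0,100],[0.083,0.001,0,0,0,0,100],[0.083,0.001,0.04,0,0,0,100],[0.083,0.001,0.08,0,0,0,100],[0.083,0.001,0.08,0,0,0,100]],
])

```text
t: 1.1
tool_pos: [514.5, -350.2, 163.3]
ee_rot: [-179.4, 0.2, 41.6]
force: [-0.9, 0.2, -0.5]
opening: 91.6
```

Run:
```python
from h import *
go(518.2,-350.7,92,41.5)
from plant import vision
for n,b in (("scene",(80,180,220,310)),("top",(420,180,530,270))):
    c=vision.read_camera(n); cv2.imwrite(f"pics/{n}1.png",c["image"]); crop(f"pics/{n}1.png",*b,5,f"pics/c1{n}.png")
```

```text
t 1.1 pos [ 514.5 -350.2  163.3] rot [-179.45    0.19   41.6 ] F [-0.9  0.2 -0.5] open 91.6 
 shift mm [ 2.7  3.6 71.3] turn [-0.55  0.19  0.1 ]
```

View pics/c1scene.png

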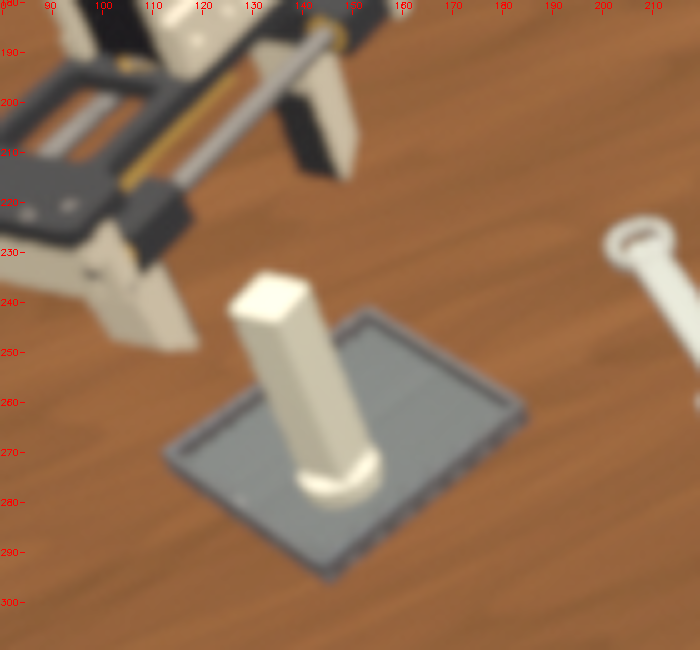

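The two fingertips (about px (130,345) and (345,175)) straddle the shaft, which stands upright in the tray with its top at px (134,240). I'll go down to grasp height.

```bash
python3 -c "
from h import *
go(518.2,-350.7,92,41.5)"
```

```text
t 1.2 pos [ 517.2 -352.4  168.8] rot [-1.7991e+02  4.0000e-02  4.1530e+01] F [-1.  -0.2  1.1] open 91.5 
 shift mm [ 1.9 -0.4 76.8] turn [-0.09  0.04  0.03]
```

>>> apply_moves([
  [[0.001,0,0.03,0,0,0,100],[0.001,0,0.058,0,0,0,100],[0.001,0,0.073,0,0,0,100],[0.001,0,0.077,0,0,0,100],[0.001,0,0.077,0,0,0,100]],
])

```text
t: 1.7
tool_pos: [518.8, -352.1, 92.8]
ee_rot: [179.9, -0.0, 41.5]
force: [-0.2, -0.0, 0.5]
opening: 91.6
```

```bash
python3 -c "
from h import *
go(518.2,-350.7,92,41.5)"
```

```text
t 1.7 pos [ 518.8 -352.1   92.8] rot [ 1.7994e+02 -2.0000e-02  4.1530e+01] F [-0.2 -0.   0.5] open 91.6 
 shift mm [ 0.5 -1.5  0.8] turn [ 0.06 -0.02  0.03]
```

>>> apply_moves([
  [[0,-0.001,0,0,0,0,40],[0,-0.001,0,0,0,0,15],[0,-0.001,0,0,0,0,10],[0,-0.001,0,0,0,0,10],[0,-0.001,0,0,0,0,10]],
], newtons=15)

```text
t: 2.2
tool_pos: [517.8, -350.9, 92.0]
ee_rot: [180.0, -0.0, 41.6]
force: [0.1, -0.4, -1.3]
opening: 56.1
```

>>> apply_moves([
  [[0,0,0,0,0,0,5],[0,0,0,0,0,0,0],[0,0,0,0,0,0,0],[0,0,0,0,0,0,0]],
], newtons=50)

```text
t: 2.6
tool_pos: [517.7, -350.8, 91.7]
ee_rot: [-180.0, 0.0, 41.6]
force: [-0.2, 0.6, -0.3]
opening: 24.3
```

>>> apply_moves([
  [[0,0,0,0,0,0,0],[0,0,0,0,0,0,0],[0,0,0,0,0,0,0]],
], newtons=55)

```text
t: 2.9
tool_pos: [517.6, -350.8, 91.6]
ee_rot: [-180.0, 0.0, 41.6]
force: [-0.2, -0.5, -1.4]
opening: 22.1
```

Run:
```python
from h import *
go(518.2,-350.7,92,41.5)
from plant import vision
for n,b in (("scene",(80,180,220,310)),):
    c=vision.read_camera(n); cv2.imwrite(f"pics/{n}2.png",c["image"]); crop(f"pics/{n}2.png",*b,5,f"pics/c2{n}.png")
```

```text
t 2.9 pos [ 517.6 -350.8   91.6] rot [-179.99    0.     41.55] F [-0.2 -0.5 -1.4] open 22.1 
 shift mm [ 0.5  0.3 -0.4] turn [-0.01  0.    0.05]
```

View pics/c2scene.png

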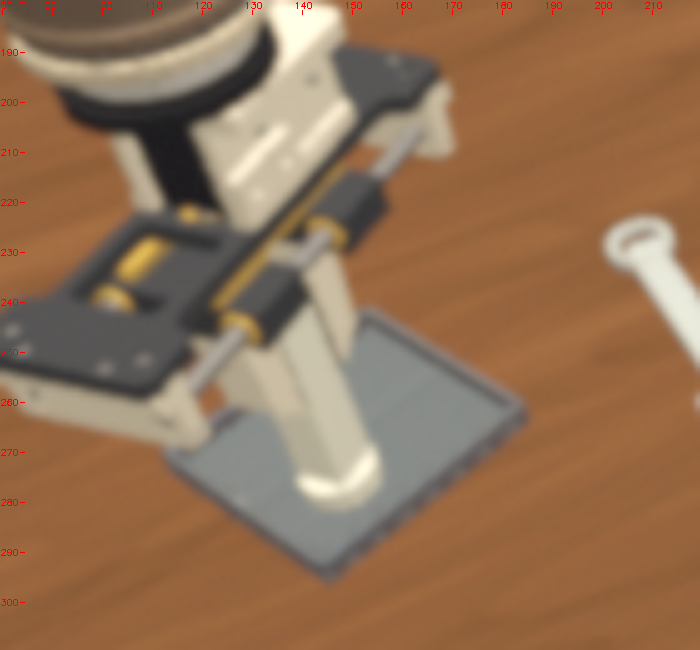

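>>> apply_moves([
  [[0,0,-0.01,0,0,0,0],[0,0,-0.04,0,0,0,0],[0,0,-0.08,0,0,0,0],[0,0,-0.12,0,0,0,0],[0,0,-0.16,0,0,0,0]],
])

```text
t: 3.45
tool_pos: [517.5, -350.7, 254.2]
ee_rot: [180.0, -0.0, 41.6]
force: [0.3, -0.9, -1.1]
opening: 21.9
```

```bash
python3 -c "
from h import *
go(594.4,206,250,41.5)"
```

```text
t 3.45 pos [ 517.5 -350.7  254.2] rot [ 1.7997e+02 -1.0000e-02  4.1560e+01] F [ 0.3 -0.9 -1.1] open 21.9 
 shift mm [ 426.9 -365.5    4.1] turn [ 0.03 -0.01  0.06]
```

>>> apply_moves([
  [[0.02,-0.017,0,0,0,0,0],[0.052,-0.045,0,0,0,0,0],[0.085,-0.073,0,0,0,0,0],[0.118,-0.101,0,0,0,0,0],[0.152,-0.13,0,0,0,0,0]],
])

```text
t: 3.95
tool_pos: [545.1, -151.3, 252.7]
ee_rot: [179.9, -0.0, 41.5]
force: [1.4, -0.0, -0.8]
opening: 22.0
```

>>> apply_moves([
  [[0.033,-0.028,0,0,0,0,0],[0.066,-0.056,0,0,0,0,0],[0.099,-0.085,0,0,0,0,0],[0.132,-0.113,0,0,0,0,0],[0.16,-0.137,0,0,0,0,0]],
])

```text
t: 4.45
tool_pos: [574.0, 58.6, 252.7]
ee_rot: [180.0, -0.1, 41.6]
force: [0.7, -0.1, -0.8]
opening: 21.8
```

```bash
python3 -c "
from h import *
go(594.4,206,250,41.5)"
```

```text
t 4.45 pos [574.   58.6 252.7] rot [ 1.7998e+02 -7.0000e-02  4.1630e+01] F [ 0.7 -0.1 -0.8] open 21.8 
 shift mm [113.1 -96.6   2.8] turn [ 0.02 -0.07  0.13]
```

>>> apply_moves([
  [[0.033,-0.028,0,0,0,0,0],[0.066,-0.056,0,0,0,0,0],[0.095,-0.081,0,0,0,0,0],[0.113,-0.0965,0,0,0,0,0],[0.113,-0.0965,0,0,0,0,0]],
])

```text
t: 4.95
tool_pos: [593.7, 208.3, 252.3]
ee_rot: [-179.9, -0.1, 41.9]
force: [0.3, 0.4, 0.1]
opening: 21.8
```

Run:
```python
from h import *
go(594.4,206,191,41.5)
from plant import vision
for n,b in (("scene",(270,80,430,250)),("top",(210,150,350,260))):
    c=vision.read_camera(n); cv2.imwrite(f"pics/{n}3.png",c["image"]); crop(f"pics/{n}3.png",*b,4.5 if n=="top" else 3.5,f"pics/c3{n}.png")
```

```text
t 4.95 pos [593.7 208.3 252.3] rot [-1.7988e+02 -1.1000e-01  4.1900e+01] F [0.3 0.4 0.1] open 21.8 
 shift mm [-1.2  2.3 61.3] turn [-0.12 -0.11  0.4 ]
```

View pics/c3scene.png

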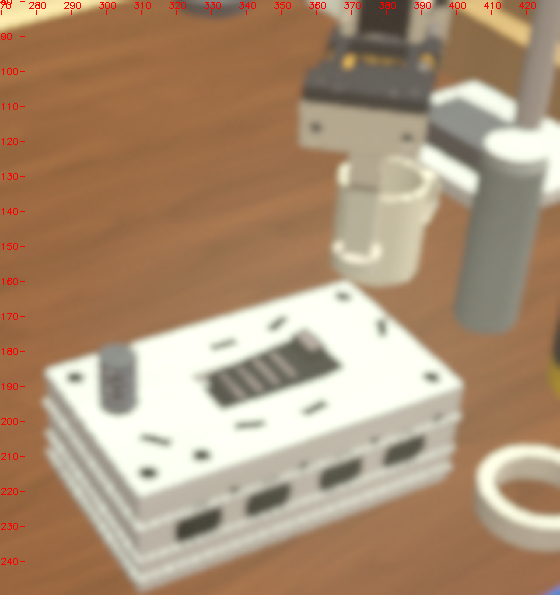

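View pics/c3top.png

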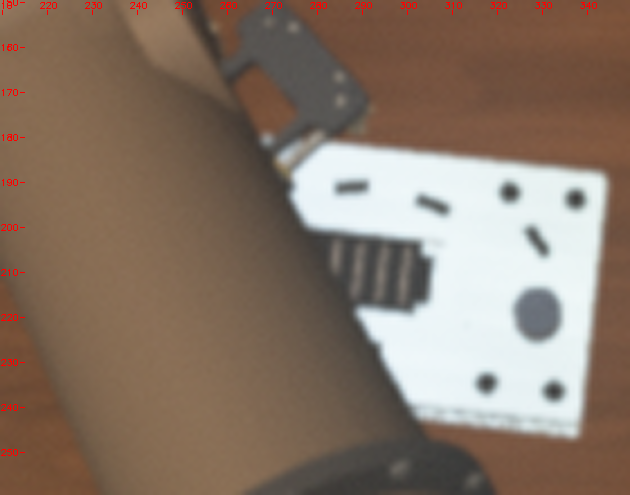

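Run:
```python
from h import *
from plant import telemetry
s=telemetry.state(); x,y,z=s["tool_pos"]; print(x,y,z)
t=np.linspace(0,2*np.pi,9)[:8]
for zz in (z-87.6,z-75.6):
    P=np.stack([x+16*np.cos(t),y+16*np.sin(t),0*t+zz],1); print(np.round(proj("scene",P),1).tolist())
go(594.4,206,191,41.5)
```

```text
594.4540899859683 203.25935905574624 252.10798623317737
[[374.5, 158.4], [376.8, 156.1], [375.2, 153.5], [370.8, 152.0], [366.1, 152.5], [363.8, 154.7], [365.3, 157.4], [369.7, 158.9]]
[[375.0, 154.2], [377.3, 152.0], [375.7, 149.4], [371.3, 147.9], [366.5, 148.4], [364.2, 150.5], [365.7, 153.2], [370.2, 154.7]]
t 5.05 pos [594.5 203.3 252.1] rot [1.7998e+02 1.0000e-02 4.1620e+01] F [-0.2 -0.7 -1.1] open 21.7 
 shift mm [ 1.8 -2.1 61.1] turn [0.02 0.01 0.12]
```

>>> apply_moves([
  [[0.002,-0.002,0.025,0,0,0,0],[0.002,-0.002,0.045,0,0,0,0],[0.002,-0.002,0.058,0,0,0,0],[0.002,-0.002,0.063,0,0,0,0],[0.002,-0.002,0.063,0,0,0,0]],
])

```text
t: 5.55
tool_pos: [594.8, 205.0, 188.5]
ee_rot: [180.0, 0.0, 41.5]
force: [-0.0, 0.4, -1.0]
opening: 21.5
```

Run:
```python
from h import *
go(593,190.5,188.6,41.5)
from plant import vision
for n,b in (("scene",(310,120,430,220)),):
    c=vision.read_camera(n); cv2.imwrite(f"pics/{n}4.png",c["image"]); crop(f"pics/{n}4.png",*b,6,f"pics/c4{n}.png")
```

```text
t 5.55 pos [594.8 205.  188.5] rot [1.7999e+02 5.0000e-02 4.1500e+01] F [-0.   0.4 -1. ] open 21.5 
 shift mm [-10.9   9.6  -0. ] turn [ 0.01  0.05 -0.  ]
```

View pics/c4scene.png

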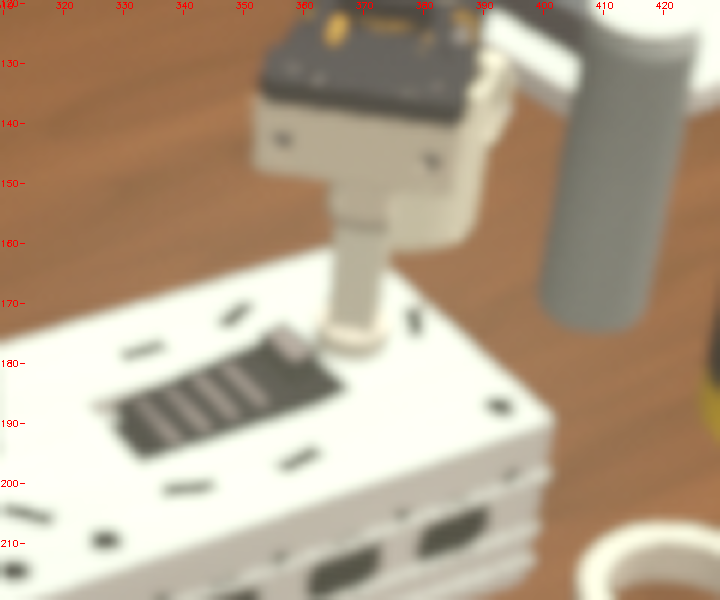

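>>> apply_moves([
  [[-0.0015,0.0013,0,0,0,0,0],[-0.003,0.0027,0,0,0,0,0],[-0.0045,0.004,0,0,0,0,0],[-0.006,0.0054,0,0,0,0,0],[-0.006,0.0054,0,0,0,0,0]],
])

```text
t: 6.1
tool_pos: [594.0, 197.5, 188.9]
ee_rot: [180.0, -0.0, 41.5]
force: [0.7, 0.3, -0.6]
opening: 22.1
```

>>> apply_moves([
  [[-0.0007,0.0007,0,0,0,0,0],[-0.0015,0.0013,0,0,0,0,0],[-0.0022,0.002,0,0,0,0,0],[-0.003,0.0027,0,0,0,0,0]],
])

```text
t: 6.5
tool_pos: [593.4, 193.9, 188.6]
ee_rot: [-180.0, 0.0, 41.6]
force: [-0.2, 0.8, -0.6]
opening: 21.8
```

```bash
cat >> h.py <<'E'
O=np.array([585.6,128.4]); EX=np.array([.1132,.9936]); EY=np.array([-.9936,.1132])
def hs():
    from plant import telemetry
    s=telemetry.state(); d=s["tool_pos"][:2]-O; f=s["force"]
    print("t",round(s["t"],2),"head x,y",np.round([d@EX,d@EY],1),"footz",round(s["tool_pos"][2]-87.6,1),"F head",np.round([f[:2]@EX,f[:2]@EY,f[2]],1),"rot",np.round(s["ee_rot"],2))
E
python3 -c "
from h import *
hs()"
```

```text
t 6.5 head x,y [65.9 -0.3] footz 101.0 F head [ 0.7  0.3 -0.6] rot [-1.800e+02  1.000e-02  4.156e+01]
```

>>> apply_moves([
  [[-0.0007,0.0007,0,0,0,0,0],[-0.0015,0.0013,0,0,0,0,0],[-0.0022,0.002,0,0,0,0,0]],
])

```text
t: 6.8
tool_pos: [593.1, 190.8, 188.7]
ee_rot: [180.0, 0.0, 41.6]
force: [1.0, 0.1, -0.4]
opening: 21.6
```

Run:
```python
from h import *
hs()
from plant import vision
for n,b in (("scene",(310,140,400,205)),):
    c=vision.read_camera(n); cv2.imwrite(f"pics/{n}5.png",c["image"]); crop(f"pics/{n}5.png",*b,8,f"pics/c5{n}.png")
```

```text
t 6.8 head x,y [62.9 -0.4] footz 101.1 F head [ 0.3 -1.  -0.4] rot [180.     0.    41.55]
```

View pics/c5scene.png

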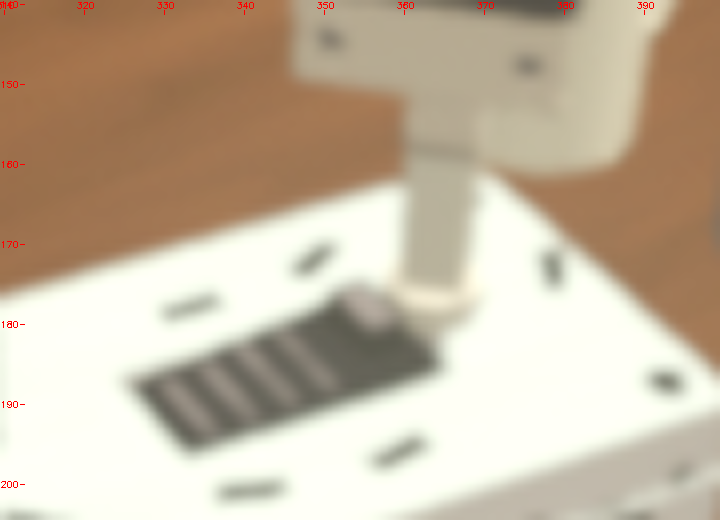

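The foot at px (364,180) touches the rib, and the rib has moved from about (358,177) to (356,178), so the cover is sliding with little force. I'll carry on.

>>> apply_moves([
  [[-0.0007,0.0007,0,0,0,0,0],[-0.0015,0.0013,0,0,0,0,0],[-0.0022,0.002,0,0,0,0,0]],
])

```text
t: 7.15
tool_pos: [592.7, 187.9, 188.7]
ee_rot: [180.0, 0.0, 41.6]
force: [0.4, 0.5, -1.5]
opening: 22.0
```

```bash
python3 -c "
from h import *
hs()"
```

```text
t 7.15 head x,y [59.9 -0.4] footz 101.1 F head [ 0.5 -0.3 -1.5] rot [180.     0.    41.56]
```

>>> apply_moves([
  [[-0.0007,0.0007,0,0,0,0,0],[-0.0015,0.0013,0,0,0,0,0]],
])

```text
t: 7.35
tool_pos: [592.5, 185.9, 188.7]
ee_rot: [180.0, 0.0, 41.6]
force: [-0.1, -0.2, -1.3]
opening: 21.6
```

Run:
```python
from h import *
hs()
from plant import vision
for n,b in (("scene",(310,140,400,205)),):
    c=vision.read_camera(n); cv2.imwrite(f"pics/{n}6.png",c["image"]); crop(f"pics/{n}6.png",*b,8,f"pics/c6{n}.png")
```

```text
t 7.35 head x,y [57.9 -0.4] footz 101.1 F head [-0.2  0.1 -1.3] rot [180.     0.    41.55]
```

View pics/c6scene.png

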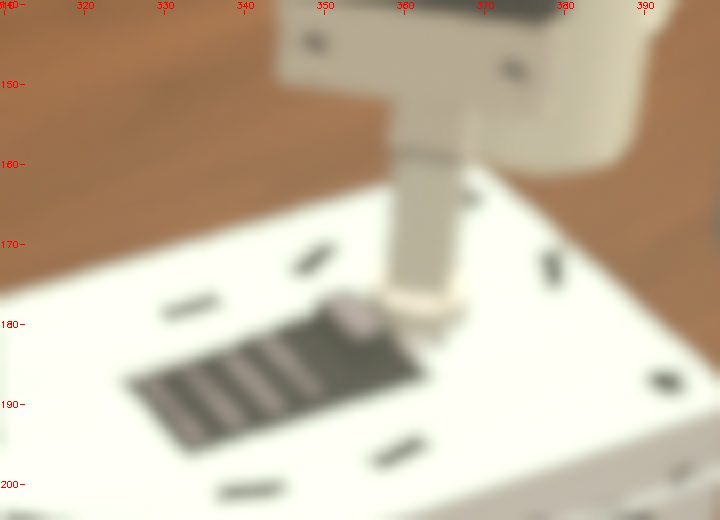

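>>> apply_moves([
  [[-0.0004,0.0003,0,0,0,0,0],[-0.0007,0.0007,0,0,0,0,0],[-0.0011,0.001,0,0,0,0,0]],
])

```text
t: 7.7
tool_pos: [592.4, 185.2, 188.9]
ee_rot: [-180.0, -0.1, 41.6]
force: [0.2, 2.2, -0.9]
opening: 21.9
```

>>> apply_moves([
  [[-0.0004,0.0003,0,0,0,0,0],[-0.0007,0.0007,0,0,0,0,0],[-0.0007,0.0007,0,0,0,0,0]],
])

```text
t: 8.0
tool_pos: [592.4, 184.8, 189.1]
ee_rot: [-180.0, -0.1, 41.6]
force: [-0.9, 5.5, 0.2]
opening: 21.8
```

Run:
```python
from h import *
hs()
from plant import vision
for n,b in (("scene",(310,140,400,205)),):
    c=vision.read_camera(n); cv2.imwrite(f"pics/{n}7.png",c["image"]); crop(f"pics/{n}7.png",*b,8,f"pics/c7{n}.png")
```

```text
t 8.0 head x,y [56.9 -0.4] footz 101.5 F head [5.4 1.5 0.2] rot [-1.7995e+02 -1.0000e-01  4.1600e+01]
```

View pics/c7scene.png

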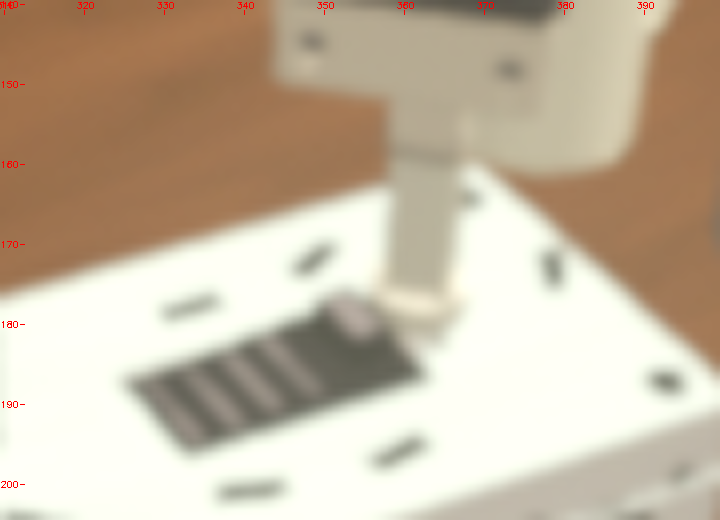

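>>> apply_moves([
  [[-0.0004,0.0003,0,0,0,0,0],[-0.0007,0.0007,0,0,0,0,0],[-0.0011,0.001,0,0,0,0,0],[-0.0011,0.001,0,0,0,0,0]],
])

```text
t: 8.45
tool_pos: [592.3, 184.5, 189.4]
ee_rot: [-179.9, -0.2, 41.6]
force: [-0.6, 7.9, 0.1]
opening: 21.8
```

```bash
python3 -c "
from h import *
hs()"
```

```text
t 8.45 head x,y [56.5 -0.3] footz 101.8 F head [7.8 1.5 0.1] rot [-179.91   -0.19   41.64]
```

Run:
```python
from h import *
def W(P):
    P=np.atleast_2d(P); return np.c_[O+P[:,:1]*EX+P[:,1:2]*EY,P[:,2]]
def cov(P,ox,th,zt=79):
    # tongue tip at (-53,0,0)cover -> z=zt
    P=np.atleast_2d(np.array(P,float)); R=Ro.from_euler("y",-th,degrees=True)
    q=R.apply(P-[-53,0,0])+[ox-53,0,zt]; return W(q)
c=vision=None
from plant import vision
im0=vision.read_camera("scene")["image"]; cv2.imwrite("pics/scene8.png",im0)
hyp=[("A home 4deg",5,4),("B snag 6.4",12,6.4)]
tiles=[]
for nm,ox,th in hyp:
    s=7;x0,y0,x1,y1=315,150,385,210
    im=cv2.resize(im0[y0:y1,x0:x1],None,fx=s,fy=s,interpolation=cv2.INTER_CUBIC)
    def dr(P,col):
        p=proj("scene",P); p=((p-[x0,y0]+.5)*s).astype(int); cv2.polylines(im,[p.reshape(-1,1,2)],True,col,1)
    dr(W([(-40,-23.5,90),(51,-23.5,90),(51,23.5,90),(-40,23.5,90)]),(255,0,0))
    dr(cov([(-45,-22,8),(37,-22,8),(37,22,8),(-45,22,8)],ox,th),(0,0,255))
    dr(cov([(37,-22,4),(45,-22,4),(45,22,4),(37,22,4)],ox,th),(0,160,0))
    dr(cov([(22,-13,20),(36,-13,20),(36,13,20),(22,13,20)],ox,th),(0,255,255))
    cv2.putText(im,nm,(5,12),0,.4,(0,0,255),1); tiles.append(im)
cv2.imwrite("pics/ov8a.png",tiles[0]);cv2.imwrite("pics/ov8b.png",tiles[1])
```

```text
(no output)
```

View pics/ov8a.png

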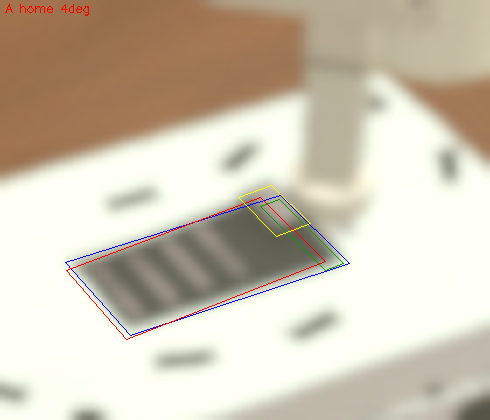

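View pics/ov8b.png

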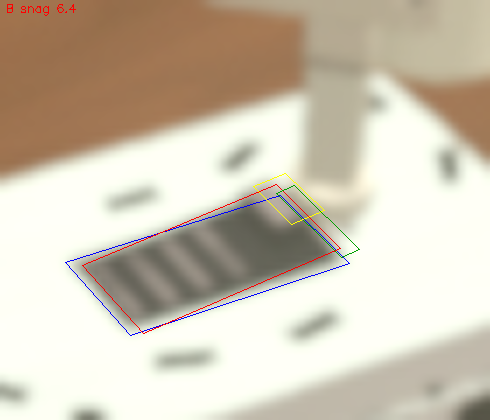

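>>> apply_moves([
  [[0.0015,-0.0013,0,0,0,0,0],[0.0035,-0.0031,0,0,0,0,0],[0.0035,-0.0031,-0.01,0,0,0,0],[0.0035,-0.0031,-0.02,0,0,0,0],[0.0035,-0.0031,-0.02,0,0,0,0]],
])

```text
t: 9.0
tool_pos: [593.8, 186.5, 210.9]
ee_rot: [179.9, -0.1, 41.5]
force: [0.0, 0.4, -0.3]
opening: 21.9
```

Run:
```python
from h import *
hs()
p=O+34.5*EX; print(p)
go(p[0],p[1],200,41.5)
from plant import vision
for n,b in (("scene",(310,140,400,205)),):
    c=vision.read_camera(n); cv2.imwrite(f"pics/{n}9.png",c["image"]); crop(f"pics/{n}9.png",*b,8,f"pics/c9{n}.png")
```

```text
t 9.0 head x,y [58.7 -1.5] footz 123.3 F head [ 0.4  0.  -0.3] rot [ 1.7991e+02 -1.5000e-01  4.1510e+01]
[589.5054 162.6792]
t 9.0 pos [593.8 186.5 210.9] rot [ 1.7991e+02 -1.5000e-01  4.1510e+01] F [ 0.   0.4 -0.3] open 21.9 
 shift mm [-19.   15.   10.8] turn [ 0.09 -0.15  0.01]
```

View pics/c9scene.png

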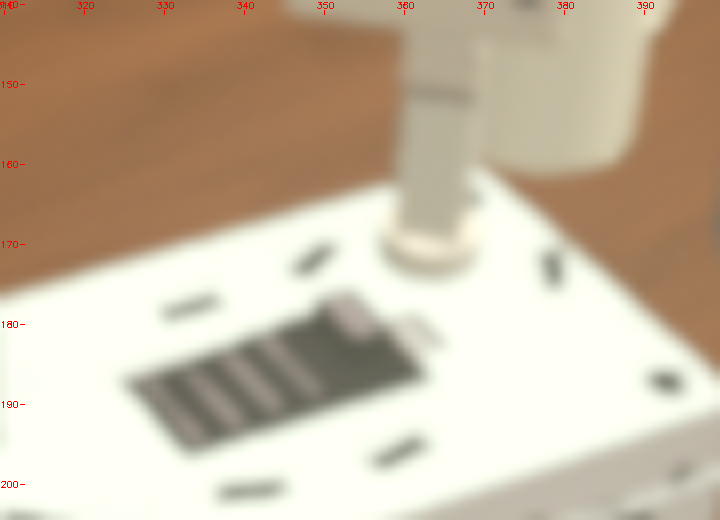

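Run:
```python
from h import *
p=unc((346,315),310,140,8)
for z in (104,106,108):
    d=onz("scene",p,z)[:2]-O; print(z,d@EX,d@EY)
# reference: initial rib crop (480,128) in s_head at z109
d=onz("scene",unc((480,128),275,155,5.8),109.5)[:2]-O; print(d@EX,d@EY)
hs()
```

```text
104 32.40474885901671 4.066835366024972
106 30.835661624381586 1.8030385605555297
108 29.26657438974636 -0.46075824491403866
43.51073609089478 0.9621138028252912
t 9.05 head x,y [58.6 -1.2] footz 122.4 F head [-0.4  0.3 -0.2] rot [ 1.7993e+02 -1.0000e-01  4.1520e+01]
```

>>> apply_moves([
  [[-0.006,0.005,0,0,0,0,0],[-0.013,0.01,0,0,0,0,0],[-0.0195,0.0155,0.002,0,0,0,0],[-0.0195,0.0155,0.004,0,0,0,0],[-0.0195,0.0155,0.004,0,0,0,0]],
])

```text
t: 9.55
tool_pos: [588.2, 161.5, 204.2]
ee_rot: [-180.0, 0.0, 41.5]
force: [-0.3, 1.0, -0.4]
opening: 21.6
```

Run:
```python
from h import *
hs()
p=O+33.7*EX
go(p[0],p[1],195,41.5)
```

```text
t 9.55 head x,y [33.2  1.2] footz 116.6 F head [ 0.9  0.4 -0.4] rot [-1.7998e+02  4.0000e-02  4.1500e+01]
t 9.55 pos [588.2 161.5 204.2] rot [-1.7998e+02  4.0000e-02  4.1500e+01] F [-0.3  1.  -0.4] open 21.6 
 shift mm [1.2 0.6 9.2] turn [-0.02  0.04 -0.  ]
```

>>> apply_moves([
  [[0.001,0.0005,0.002,0,0,0,0],[0.001,0.0005,0.004,0,0,0,0],[0.001,0.0005,0.006,0,0,0,0],[0.001,0.0005,0.007,0,0,0,0]],
])

```text
t: 9.95
tool_pos: [589.3, 162.7, 197.4]
ee_rot: [-180.0, 0.0, 41.6]
force: [-0.3, 0.8, -0.5]
opening: 21.6
```

>>> apply_moves([
  [[0,0,0.001,0,0,0,0],[0,0,0.002,0,0,0,0],[0,0,0.003,0,0,0,0]],
])

```text
t: 10.25
tool_pos: [589.5, 162.4, 194.7]
ee_rot: [180.0, -0.0, 41.6]
force: [0.2, 0.3, -0.2]
opening: 21.7
```

```bash
python3 -c "
from h import *
hs()"
```

```text
t 10.25 head x,y [34.3 -0. ] footz 107.1 F head [ 0.3 -0.1 -0.2] rot [180.    -0.    41.55]
```

>>> apply_moves([
  [[0,0,0.0005,0,0,0,0],[0,0,0.001,0,0,0,0],[0,0,0.0015,0,0,0,0]],
])

```text
t: 10.55
tool_pos: [589.7, 162.5, 193.9]
ee_rot: [180.0, -0.0, 41.5]
force: [-2.3, -0.4, 8.3]
opening: 21.9
```

>>> apply_moves([
  [[0,0,0.0005,0,0,0,0],[0,0,0.001,0,0,0,0],[0,0,0.0015,0,0,0,0]],
])

```text
t: 10.85
tool_pos: [589.9, 162.7, 192.9]
ee_rot: [180.0, -0.1, 41.5]
force: [-1.5, -0.5, 9.7]
opening: 21.5
```

```bash
python3 -c "
from h import *
hs()"
```

```text
t 10.85 head x,y [34.6 -0.4] footz 105.3 F head [-0.7  1.5  9.7] rot [ 1.7997e+02 -9.0000e-02  4.1550e+01]
```

>>> apply_moves([
  [[0,0,0.0004,0,0,0,0],[0,0,0.0008,0,0,0,0],[0,0,0.0012,0,0,0,0]],
])

```text
t: 11.15
tool_pos: [590.0, 162.9, 192.1]
ee_rot: [180.0, -0.1, 41.6]
force: [-4.1, -1.3, 14.6]
opening: 21.9
```

>>> apply_moves([
  [[0,0,0.0004,0,0,0,0],[0,0,0.0008,0,0,0,0],[0,0,0.0012,0,0,0,0]],
])

```text
t: 11.45
tool_pos: [590.1, 163.0, 191.6]
ee_rot: [179.9, -0.1, 41.5]
force: [-3.6, -1.1, 17.4]
opening: 21.5
```

>>> apply_moves([
  [[0,0,0.0004,0,0,0,0],[0,0,0.0008,0,0,0,0],[0,0,0.0012,0,0,0,0]],
])

```text
t: 11.75
tool_pos: [590.5, 163.3, 189.8]
ee_rot: [179.9, -0.2, 41.6]
force: [-1.0, 0.9, 9.8]
opening: 21.9
```

```bash
python3 -c "
from h import *
hs()"
```

```text
t 11.75 head x,y [35.3 -0.9] footz 102.2 F head [0.8 1.1 9.8] rot [179.94  -0.21  41.56]
```

>>> apply_moves([
  [[0,0,0.0004,0,0,0,0],[0,0,0.0008,0,0,0,0],[0,0,0.0012,0,0,0,0]],
])

```text
t: 12.05
tool_pos: [590.6, 163.6, 188.7]
ee_rot: [180.0, -0.2, 41.6]
force: [-0.8, 0.6, 10.5]
opening: 21.6
```

>>> apply_moves([
  [[0,0,0.0004,0,0,0,0],[0,0,0.0008,0,0,0,0],[0,0,0.0012,0,0,0,0]],
])

```text
t: 12.35
tool_pos: [590.6, 163.7, 187.7]
ee_rot: [180.0, -0.2, 41.6]
force: [-1.6, 1.3, 13.5]
opening: 21.5
```

```bash
python3 -c "
from h import *
hs()"
```

```text
t 12.35 head x,y [35.7 -1. ] footz 100.1 F head [ 1.1  1.7 13.5] rot [179.95  -0.24  41.58]
```

>>> apply_moves([
  [[0,0,0.0004,0,0,0,0],[0,0,0.0008,0,0,0,0],[0,0,0.0012,0,0,0,0]],
])

```text
t: 12.65
tool_pos: [590.7, 163.9, 186.6]
ee_rot: [180.0, -0.2, 41.6]
force: [-0.8, 1.9, 12.2]
opening: 21.8
```

>>> apply_moves([
  [[0,0,0.0004,0,0,0,0],[0,0,0.0008,0,0,0,0],[0,0,0.0008,0,0,0,0]],
])

```text
t: 12.95
tool_pos: [590.7, 164.0, 186.5]
ee_rot: [179.9, -0.3, 41.6]
force: [-2.4, 1.0, 18.0]
opening: 21.9
```

```bash
python3 -c "
from h import *
hs()"
```

```text
t 12.95 head x,y [35.9 -1.1] footz 98.9 F head [ 0.8  2.5 18. ] rot [179.94  -0.27  41.58]
```

>>> apply_moves([
  [[0,0,0.0004,0,0,0,0],[0,0,0.0008,0,0,0,0],[0,0,0.001,0,0,0,0]],
])

```text
t: 13.25
tool_pos: [590.8, 164.0, 186.5]
ee_rot: [179.9, -0.3, 41.6]
force: [-5.8, -0.7, 28.0]
opening: 21.9
```

```bash
python3 -c "
from h import *
hs()"
```

```text
t 13.25 head x,y [36.  -1.2] footz 98.9 F head [-1.3  5.7 28. ] rot [179.92  -0.3   41.58]
```

>>> apply_moves([
  [[0,0,-0.001,0,0,0,0],[0,0,-0.002,0,0,0,0],[0,0,-0.003,0,0,0,0],[0,0,-0.004,0,0,0,0]],
])

```text
t: 13.65
tool_pos: [590.2, 163.5, 187.8]
ee_rot: [180.0, -0.2, 41.6]
force: [0.5, 0.8, 1.6]
opening: 21.9
```

```bash
python3 -c "
from h import *
hs()"
```

```text
t 13.65 head x,y [35.4 -0.6] footz 100.2 F head [ 0.8 -0.4  1.6] rot [ 1.7997e+02 -1.7000e-01  4.1590e+01]
```

>>> apply_moves([
  [[0,0,-0.001,0,0,0,0],[0,0,-0.002,0,0,0,0]],
])

```text
t: 13.85
tool_pos: [589.1, 161.9, 188.3]
ee_rot: [-180.0, 0.1, 41.5]
force: [0.8, 0.1, -0.9]
opening: 21.6
```

```bash
python3 -c "
from h import *
hs()"
```

```text
t 13.85 head x,y [33.7  0.3] footz 100.7 F head [ 0.1 -0.8 -0.9] rot [-1.7999e+02  8.0000e-02  4.1540e+01]
```

Free of force at 100.7 mm, where before it took over 10 N, so the catch holds. I'll lift and look.

>>> apply_moves([
  [[0,0,-0.01,0,0,0,0],[0,0,-0.03,0,0,0,0],[0,0,-0.05,0,0,0,0],[0,0,-0.065,0,0,0,0],[0,0,-0.068,0,0,0,0]],
])

```text
t: 14.35
tool_pos: [590.2, 162.6, 259.0]
ee_rot: [179.9, -0.2, 41.5]
force: [-0.9, 0.6, -1.4]
opening: 22.0
```

Run:
```python
from h import *
hs()
go(497,-344,255,41.5)
from plant import vision
for n,b in (("scene",(310,110,400,205)),):
    c=vision.read_camera(n); cv2.imwrite(f"pics/{n}10.png",c["image"]); crop(f"pics/{n}10.png",*b,6.3,f"pics/c10{n}.png")
```

```text
t 14.35 head x,y [34.6 -0.7] footz 171.4 F head [ 0.5  1.  -1.4] rot [ 1.7992e+02 -1.5000e-01  4.1540e+01]
t 14.35 pos [590.2 162.6 259. ] rot [ 1.7992e+02 -1.5000e-01  4.1540e+01] F [-0.9  0.6 -1.4] open 22.0 
 shift mm [-405.8  317.4    3.3] turn [ 0.08 -0.15  0.04]
```

View pics/c10scene.png

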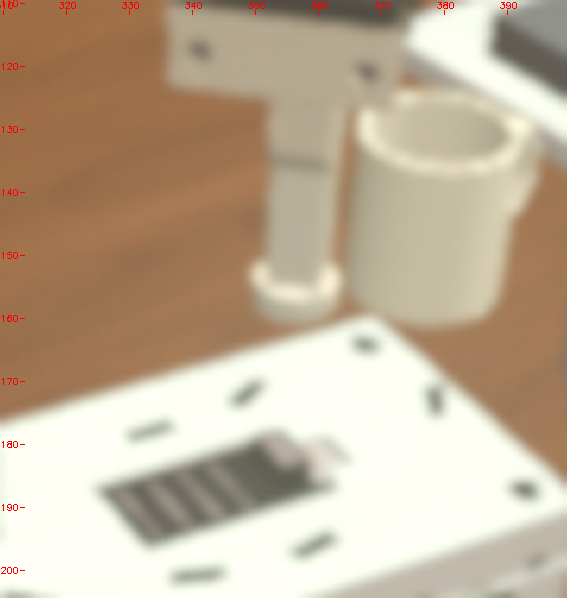

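Run:
```python
from h import *
for z in (99.5,104,106): 
    p=O+34.3*EX; print(z,proj("scene",[p[0],p[1],z]))
d=onz("scene",unc((282,450),310,110,6.3),99.5)[:2]-O; print(unc((282,450),310,110,6.3),d@EX,d@EY)
# tray fits: box 110 square rim, both cams
from scipy.optimize import least_squares
tr=unc([(250,185),(464,96),(566,313),(350,402)],395,205,6)
def f(v):
    c,s=np.cos(v[2]),np.sin(v[2]); P=np.array([(v[0]+c*a-s*b,v[1]+s*a+c*b,14) for a,b in((55,-55),(55,55),(-55,55),(-55,-55))])
    return P
Pt=np.array([onz("top",a,14) for a in tr]); print("tray top centre",Pt.mean(0))
```

```text
99.5 [[354.16391796 181.01384738]]
104 [[354.29125105 179.58218376]]
106 [[354.34808468 178.94317752]]
[354.34126984 181.00793651] 34.70669776509353 -0.15562515282197614
tray top centre [ 495.71636617 -341.26407383   14.        ]
```

The rib top now sits at px (354.3,181.0), which matches a height of 99.5 mm (projected to (354.2,181.0)): the cover is clicked. Next I'll take the pusher back to the tray.

>>> apply_moves([
  [[-0.02,0.016,0,0,0,0,0],[-0.053,0.042,0,0,0,0,0],[-0.087,0.069,0,0,0,0,0],[-0.122,0.096,0,0,0,0,0],[-0.157,0.123,0,0,0,0,0]],
])

```text
t: 14.9
tool_pos: [552.4, -35.5, 255.8]
ee_rot: [-179.9, 0.1, 41.6]
force: [0.3, -0.0, -0.8]
opening: 21.9
```

>>> apply_moves([
  [[-0.034,0.027,0,0,0,0,0],[-0.068,0.054,0,0,0,0,0],[-0.102,0.08,0,0,0,0,0],[-0.136,0.107,0,0,0,0,0],[-0.17,0.134,0,0,0,0,0]],
])

```text
t: 15.4
tool_pos: [514.1, -248.4, 255.9]
ee_rot: [-179.9, 0.0, 41.6]
force: [-0.1, 0.8, -0.8]
opening: 21.9
```

Run:
```python
from h import *
go(500,-343,255,41.5)
```

```text
t 15.4 pos [ 514.1 -248.4  255.9] rot [-1.7993e+02  4.0000e-02  4.1550e+01] F [-0.1  0.8 -0.8] open 21.9 
 shift mm [-73.3  61.5   0.8] turn [-0.07  0.04  0.05]
```

>>> apply_moves([
  [[-0.033,0.0275,0,0,0,0,0],[-0.06,0.05,0,0,0,0,0],[-0.073,0.061,0.02,0,0,0,0],[-0.073,0.061,0.06,0,0,0,0],[-0.073,0.061,0.08,0,0,0,0]],
])

```text
t: 15.9
tool_pos: [498.8, -341.0, 172.9]
ee_rot: [-179.7, 0.1, 41.4]
force: [-0.6, 0.5, -0.6]
opening: 21.9
```

>>> apply_moves([
  [[0,0,0.02,0,0,0,0],[0,0,0.04,0,0,0,0],[0,0,0.05,0,0,0,0],[0,0,0.05,0,0,0,0]],
])

```text
t: 16.3
tool_pos: [499.9, -340.2, 124.8]
ee_rot: [-179.8, 0.1, 41.6]
force: [0.4, 0.2, -0.8]
opening: 21.6
```

Run:
```python
from h import *
go(500,-343,91.6,41.5)
```

```text
t 16.3 pos [ 499.9 -340.2  124.8] rot [-1.798e+02  7.000e-02  4.156e+01] F [ 0.4  0.2 -0.8] open 21.6 
 shift mm [-1.7  2.3 33.2] turn [-0.2   0.07  0.06]
```

>>> apply_moves([
  [[-0.001,0.001,0.015,0,0,0,0],[-0.001,0.001,0.024,0,0,0,0],[-0.001,0.001,0.028,0,0,0,0],[-0.001,0.001,0.029,0,0,0,0],[-0.001,0.001,0.029,0,0,0,0]],
])

```text
t: 16.8
tool_pos: [501.1, -342.3, 97.8]
ee_rot: [180.0, -0.0, 41.6]
force: [-0.0, -0.3, 0.1]
opening: 21.8
```

Run:
```python
from h import *
go(500,-343,91.6,41.5)
```

```text
t 16.8 pos [ 501.1 -342.3   97.8] rot [179.99  -0.    41.56] F [-0.  -0.3  0.1] open 21.8 
 shift mm [-1.3 -0.2  6.2] turn [ 0.01 -0.    0.06]
```

>>> apply_moves([
  [[0,0,0.002,0,0,0,0],[0,0,0.004,0,0,0,0],[0,0,0.0055,0,0,0,0],[0,0,0.0055,0,0,0,0]],
])

```text
t: 17.2
tool_pos: [500.9, -342.2, 92.1]
ee_rot: [-180.0, 0.0, 41.6]
force: [-1.1, 0.1, -0.9]
opening: 21.6
```

>>> apply_moves([
  [[0,0,0.0004,0,0,0,0],[0,0,0.0008,0,0,0,0],[0,0,0.0008,0,0,0,0]],
])

```text
t: 17.5
tool_pos: [501.1, -342.3, 91.6]
ee_rot: [180.0, -0.0, 41.6]
force: [0.3, 0.1, 0.8]
opening: 21.6
```

>>> apply_moves([
  [[0,0,0.0004,0,0,0,0],[0,0,0.0007,0,0,0,0],[0,0,0.0007,0,0,0,0]],
])

```text
t: 17.8
tool_pos: [501.1, -342.3, 91.6]
ee_rot: [180.0, -0.0, 41.5]
force: [-2.4, 1.0, 9.0]
opening: 22.0
```

Run:
```python
from h import *
go(500,-343,91.6,41.5)
from plant import vision
for n,b in (("scene",(80,180,220,310)),):
    c=vision.read_camera(n); cv2.imwrite(f"pics/{n}11.png",c["image"]); crop(f"pics/{n}11.png",*b,5,f"pics/c11{n}.png")
```

```text
t 17.8 pos [ 501.1 -342.3   91.6] rot [ 1.7997e+02 -1.0000e-02  4.1550e+01] F [-2.4  1.   9. ] open 22.0 
 shift mm [-1.3 -0.2 -0. ] turn [ 0.03 -0.01  0.05]
```

View pics/c11scene.png

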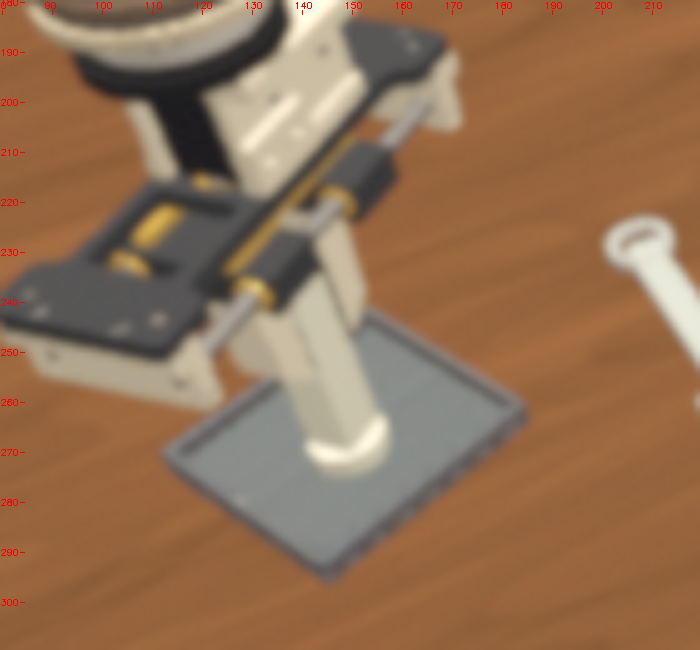

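The foot is on the tray floor near its middle, px (149,269). I'll ease the load off and open.

>>> apply_moves([
  [[0,0,-0.001,0,0,0,0],[0,0,-0.001,0,0,0,0],[0,0,-0.001,0,0,0,30],[0,0,-0.001,0,0,0,60],[0,0,-0.001,0,0,0,100]],
], newtons=20)

```text
t: 18.35
tool_pos: [501.0, -342.3, 91.7]
ee_rot: [180.0, 0.0, 41.6]
force: [0.6, 0.2, 0.4]
opening: 39.2
```

>>> apply_moves([
  [[0,0,-0.001,0,0,0,100],[0,0,-0.001,0,0,0,100],[0,0,-0.001,0,0,0,100],[0,0,-0.001,0,0,0,100],[0,0,-0.001,0,0,0,100]],
])

```text
t: 18.85
tool_pos: [501.0, -342.3, 92.7]
ee_rot: [180.0, -0.0, 41.6]
force: [-0.3, -0.2, 0.5]
opening: 78.9
```

>>> apply_moves([
  [[0,0,0,0,0,0,100],[0,0,0,0,0,0,100],[0,0,-0.02,0,0,0,100],[0,0,-0.06,0,0,0,100],[0,0,-0.1,0,0,0,100]],
])

```text
t: 19.35
tool_pos: [500.4, -341.9, 193.3]
ee_rot: [-179.9, 0.0, 41.6]
force: [1.0, -0.3, -0.8]
opening: 91.9
```

>>> apply_moves([
  [[0,0,-0.04,0,0,0,100],[-0.03,0,-0.06,0,0,0,100],[-0.07,0,-0.06,0,0,0,100],[-0.12,0,-0.06,0,0,0,100],[-0.16,0,-0.06,0,0,0,100]],
])

```text
t: 19.85
tool_pos: [378.9, -450.1, 253.1]
ee_rot: [180.0, 0.1, 41.5]
force: [-0.3, -0.5, -0.4]
opening: 91.8
```

>>> apply_moves([
  [[-0.02,0,0,0,0,0,100],[-0.02,0,0,0,0,0,100]],
])

```text
t: 20.05
tool_pos: [362.5, -464.6, 252.8]
ee_rot: [-180.0, 0.1, 41.2]
force: [-0.3, 0.7, -0.1]
opening: 92.1
```

Run:
```python
from h import *
hs()
from plant import vision
for n in ("scene","top"):
    c=vision.read_camera(n); cv2.imwrite(f"pics/{n}12.png",c["image"])
a=cv2.imread("pics/scene12.png");crop("pics/scene12.png",105,220,205,300,6,"pics/f_s.png");crop("pics/top12.png",232,170,357,255,6,"pics/f_th.png");crop("pics/top12.png",395,205,495,280,6,"pics/f_tt.png");crop("pics/scene12.png",275,155,410,250,5.8,"pics/f_sh.png")
```

```text
t 20.05 head x,y [-614.5  154.5] footz 165.2 F head [ 0.7  0.4 -0.1] rot [-1.800e+02  1.200e-01  4.119e+01]
```

View pics/scene12.png

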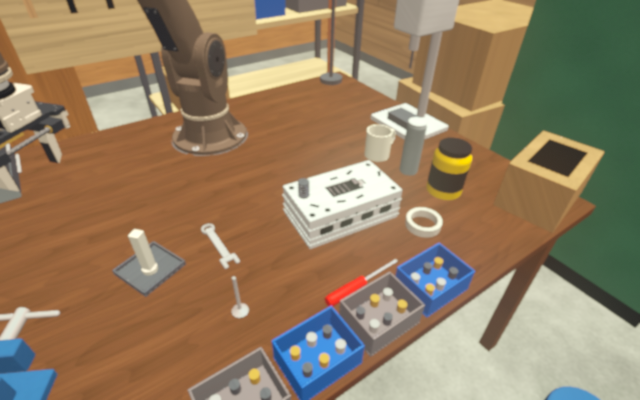

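View pics/f_th.png

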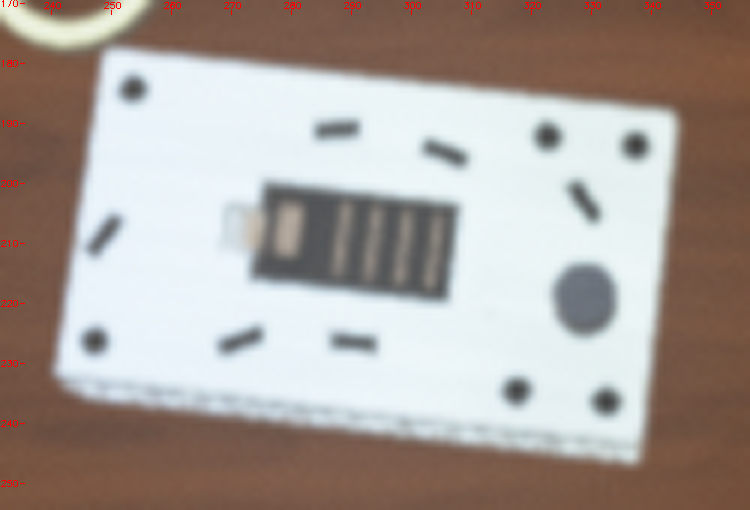

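View pics/f_tt.png

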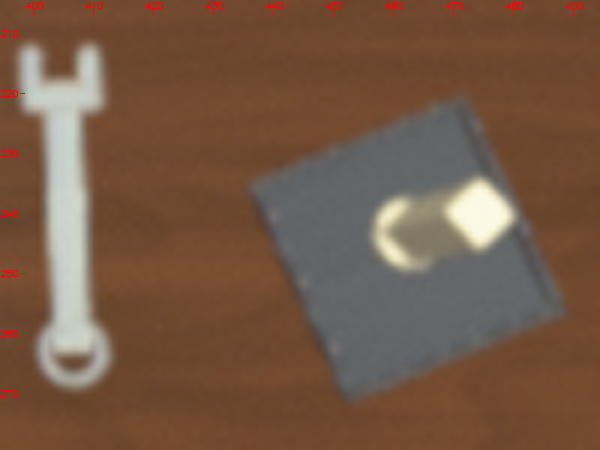

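View pics/f_sh.png

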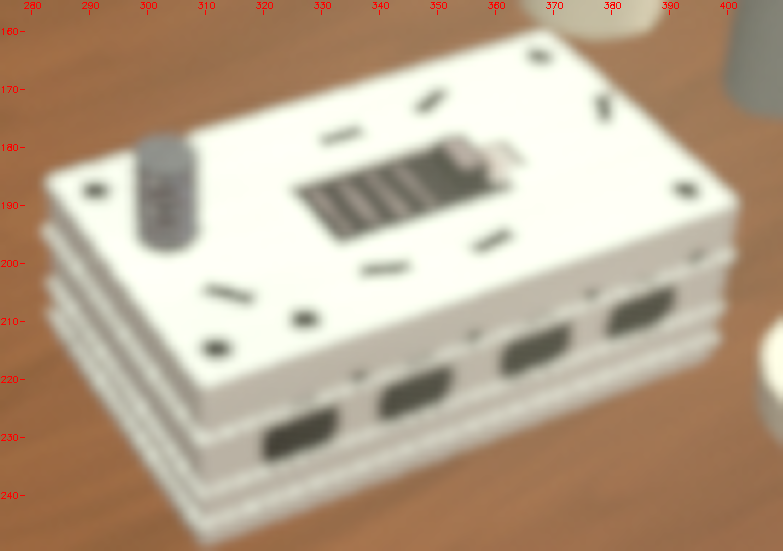

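In the top view the steel nose at px (274,208) lies over the cover's ledge, the rib is at (279,208), and the tongue is out of sight under the lip. The pusher stands in the tray, with its foot at (463,244), and the other things look unmoved. One number check, then I'll hand in.

Run:
```python
from h import *
p,e=tri(unc((461,152),275,155,5.8),unc((289,230),232,170,6)); d=p[:2]-O; print("rib",p,e,"head",d@EX,d@EY)
print("pusher top",onz("top",unc((481,214),395,205,6),119),"foot",onz("top",unc((411,232),395,205,6),16))
a=cv2.imread("pics/top0.png").astype(int);b=cv2.imread("pics/top12.png").astype(int)
m=(abs(a-b).max(2)>40).astype(np.uint8); n,l,st,c=cv2.connectedComponentsWithStats(m); print([s.tolist() for s in st[1:] if s[4]>6])
from plant import r
print(r.hand_in())
```

```text
rib [589.69274775 162.79403517 100.33581897] 1.4088309266630643 head 34.63721239202041 -0.17314938306788685
pusher top [ 502.53856475 -343.02998312  119.        ] foot [ 503.03701231 -342.79175137   16.        ]
[[269, 200, 9, 17, 93], [278, 204, 5, 9, 34], [302, 204, 7, 17, 70], [459, 228, 25, 19, 211], [457, 239, 9, 11, 48], [462, 240, 5, 4, 13], [577, 255, 10, 5, 22], [540, 257, 100, 85, 3309], [528, 301, 10, 9, 32], [540, 305, 6, 5, 12], [522, 309, 7, 7, 28], [527, 316, 36, 22, 234], [635, 318, 5, 5, 16], [598, 329, 42, 62, 1221], [632, 333, 4, 4, 7], [633, 334, 7, 31, 97], [569, 337, 32, 42, 412], [627, 344, 8, 19, 61], [584, 357, 10, 4, 16], [585, 382, 17, 18, 137], [625, 388, 15, 12, 91], [625, 396, 11, 4, 30]]
the job is handed in; nothing more can be done
None
```

The cover is clicked into its recess and the pusher stands upright back in its tray. I handed the job in at about 20 s of the 58 s allowed; no verdict was reported.

I gripped the pusher by its shaft and pushed the rib with its foot, sliding the cover about 12 mm until it stopped against the lip at about 8 N. I then pressed straight down on the rib. The force peaked at 17 N, dropped, and rose to a hard stop, where I read 28 N, against the limit of 45 N.

**Last checks:**
- **Cover:** after I let go, the rib top measured about 21 mm above the recess floor (20 to 21.5 mm means clicked). It lies 34.6 mm along the head's x axis, against the nominal 34 to 35 mm. The steel catch nose can be seen over the ledge. The tongue is hidden under the lip, so I could only infer its depth from where the cover sits.
- **Pusher:** it stands on the tray floor about 7 mm from the tray centre. Its top and foot line up within 1 mm, so it is upright.
- **Other things:** comparing the first and last top pictures, only the cover, the pusher and the arm had changed.

No check failed. The two camera views disagreed by 1.4 mm on the final rib position, within the calibration error.

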